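Trip test of the bench outlet box before use

ROBOT

A 7-joint arm with a two-finger parallel gripper is mounted at the origin on a cart in front of the work surface, level with it; the furniture and walls round the work are solid. World frame = base frame: x ahead of the robot, y to its left, z up, the work surface at z = 0. Lengths are in m, angles in rad, forces in N, time in s.
With the tool pointing down it reaches from about 0.425 to 0.925 m from the base axis. Payload 6.8 kg.
Tool frame: the origin (TCP) lies midway between the tips of the shut fingers; the grasp point (between the pads) lies 19 mm behind it; z points along the fingers, y is the line along which they close (so a half turn about z gives the same grasp; the last joint's range is limited). The gripper opens to 85 mm and grips with 20 to 120 N. Pads are 22 mm wide; open, the fingers measure 114 mm over their backs; the gripper's body (76 mm by 85 mm) begins 54 mm behind the grasp point. The pads swing forward as they close: fully open they stand 13 mm farther back than shut.
Start: joints at [1.062, 0.477, 0.022, 1.555, -0.011, 1.109, -0.083], TCP at [0.263, -0.622, 0.231] pointing down, gripper open.
Joint ranges: [-2.96, 2.96], [-0.34, 2.1], [-1.41, 1.46], [0.24, 2.44], [-1.37, 4.51], [0.17, 1.92], [-2.96, 2.96]. Speed limits (rad/s): [2.39, 2.39, 3.14, 3.14, 3.14, 3.14, 3.14].

INTERFACE

Orientations are given as a rotation vector (axis times angle).
In Python, from bench import get_obs, grab_frame, camera_params, r gives the robot as it stands.
- The arm moves only by the shell command python3 -m jog 'ROWS' [FORCE]. ROWS is JSON, a list of rows, each an object of numbers: "rx", "ry", "rz": the turn, a rotation vector about the world's x, y, z scaled (see below); "x", "y", "z": the shift along the world's x, y, z scaled (see below); "jaw": the opening, from -1 (shut) to 1 (fully open). In form: [{"rx": .., "ry": .., "rz": .., "x": .., "y": .., "z": .., "jaw": ..}, ...]. A call has 1 to 8 rows; each row shifts and turns the commanded pose from where the row before left it; what a row does not reach is not made up. The controller multiplies each number of a shift by 60 mm and each number of a turn by 10 degrees. A row lasts 1/8 s, in which the tool goes at most 62.5 mm and 10.7 degrees, less where a joint would pass 70% of its speed; a pose out of reach is approached as far as the arm can. A call with a number of a shift or a turn outside -1 to 1 is refused whole. A call with a gripper value outside its range is refused whole. The fingers move at their own pace and stop on an object; FORCE is the grip in N (left out, the last holds). Time passes only in rows, so rows that do not move let the fingers close. It gives the time, the measured TCP pose, the force, the opening and the grip force at its end, in the units of the state.
- get_obs(): the state, without advancing time (a new reading comes with each control period).
- grab_frame(name): name is "scene" or "top" or "wrist"; returns the picture (420x560x3 uint8, red, green, blue); there is no depth.
- camera_params(name): a dict with "fx", "fy", "cx", "cy" (pixels), "k1" (the pictures are not rectified: a ray, as slopes to the right and down, at radius r is drawn at 1 + k1 r^2 times it, then the intrinsics apply), "R" (3x3) and "t" (3): a world point X has camera coordinates R X + t. Camera axes: x right, y down, z forward; pixel columns grow to the right and rows downward; lengths in m; the calibration is good to about 2 mm. A picture is of the moment at which its call begins: read the wrist's pose just before it. camera_params takes no time and is no camera call; for the wrist camera it gives the pose at the moment of the call.
- r.hand_in(): hands the job in; it is judged then, once.
The state is a dict: "clock": time; "joints": joint angles; "qvel": joint speeds; "tau": joint torques, N m; "tcp_pos": TCP position; "orientation": TCP orientation; "contact_force": force on the tool from outside, world axes, zero at the start; "moment": the same for the moment, N m; "grip_width": finger opening in m; "gripper_force": force on a finger pad.
Only numpy, scipy, OpenCV 4.12 (cv2) and the standard library are available. Lean on these libraries where they do the work, as an engineer would, in place of code of your own. Each camera call takes 0.05 s, during which the arm holds its last target. There are 200 camera calls.

TASK

Prove the blue bench outlet box before anything is plugged in, by pressing with the fingertips only: press the yellow test button until the green reset key pops up, then press the reset key down until it stays in by itself, and only then press down the raised half of the red rocker to switch the outlets on. Do not lift or shove the box, and leave the things standing round it where they are.

Things in the scene. Friction and masses are not known exactly. Their poses are not given: they have to be found in the camera images.
- power_box: loose blue box, 130 (its x) x 250 (its y) x 60 mm high to the flat aluminium deck, 2.2 kg. Origin under its centre on the table, z up, -x its front edge, roughly toward the robot, +y its left end. Controls, all pressed straight down, in a row at x = -0.030: yellow button y = +0.078, green key y = 0, red rocker y = -0.078; their black collars stand 2.5 mm above the deck, a green lens 3.5 mm
- test_top (a point): centre of the top face of the yellow round test button, 21 mm across, 10.5 mm above the deck at rest; moves with the button
- reset_top (a point): centre of the flat top of the green square reset key, 28 x 28 mm; 8.5 mm above the deck while latched, 17.5 mm when tripped (a red band then shows under the green), 6 mm when pressed to its stop; moves with the key
- rocker_on (a point): point to press on the half of the red dished rocker nearer the box's front edge (the half that is raised while off), 10.5 mm from its pivot; 10.5 mm above the deck when off, 6 mm when on. The rocker is 22 mm wide (along the box's y) and 33 mm long (along its x); moves with the rocker
- test_button (a joint): travel of the test button in m: 0 at rest, 0.0055 pressed to its stop; it springs back. The trip latch lets go at about 0.003; pressing it to the stop takes about 3 N
- reset_key (a joint): height of the reset key above its lower stop in m: about 0.0025 latched in (start), 0.0115 popped up when tripped. To latch it again it must be pressed below about 0.002, which takes about 3.5 N; let go, it then stays at 0.0025
- outlet_rocker (a joint): angle of the rocker in rad: 0 off (front half raised), 0.4 on (front half down). It snaps over past the middle and stays there; about 3 N at the press point
- pliers_orange: loose orange-handled pliers lying in front of the box, 167 x 57 x 15 mm; not to be disturbed
- screwdriver_1: loose red screwdriver lying along the box's left end, 22 x 148 x 27 mm; not to be disturbed
- coffee_cup: loose patterned coffee cup, 78 mm across, 68 mm high, off the box's left end; not to be disturbed
- tape_black: loose roll of black tape, 53 mm across, 19 mm high, off the box's right end; not to be disturbed
- tin_tray: loose round grey dish of small parts, 140 mm across, 30 mm high, off the box's rear right corner; not to be disturbed
- tub_lilac_1: loose lilac-lidded parts tub, 78 x 75 x 34 mm, off the box's left end; not to be disturbed
- outlet_left (a point): centre of the left one of two white earthed outlets, 52 mm square, up to 5 mm above the deck, that fill the rear half of the box top (the right one is 104 mm along -y); nothing there moves
- amp_corner (a point): top corner nearest the box of the tall dark green amplifier that stands on end to the right of the work, 377 mm high; it reaches from here about 240 mm further right and 150 mm further back. Fixed; an arm that starts on the right must pass it on the robot's side or above

How it is judged:
On the way, in this order (a step that is already met when the one before it is completed fails the run):
1. the test trips the latch: the reset key stands up at least 9 mm above its lower stop, outlets still off (value of joint reset_key above 0.009 m and value of joint outlet_rocker below 0.08 rad), for 0.1 s.
2. the reset key is latched in (within 4 mm of its lower stop) with no finger on the box, outlets still off (value of joint reset_key below 0.004 m and contact force between power_box and the arm below 0.1 N and contact force between power_box and the fingers below 0.1 N and value of joint outlet_rocker below 0.08 rad), for 0.1 s.
3. the rocker is over to on (value of joint outlet_rocker above 0.32 rad), for 0.1 s.
At the end, for the whole second after the job is handed in: the reset key is latched in (within 4 mm of its lower stop), the rocker is on (over 0.32 rad), the test button has sprung back, and the box stands level and at rest within 25 mm of where it stood (value of joint reset_key below 0.004 m and value of joint outlet_rocker above 0.32 rad and value of joint test_button below 0.0015 m and linear speed of power_box below 0.01 m/s and distance of power_box from where it was at the start of the episode below 0.025 m and angle between power_box's own z axis and vertical below 0.05 rad); the robot touches nothing.
It fails at once if the outlets are switched on while the reset key is out (value of joint outlet_rocker above 0.2 rad and value of joint reset_key above 0.006 m).
It fails at once if the box is lifted, tipped or shoved more than 25 mm (height (world z) of power_box above 0.01 m or angle between power_box's own z axis and vertical above 0.1 rad or distance of power_box from where it was at the start of the episode above 0.025 m).
It fails at once if a thing beside the box is shifted or lifted more than 20 mm (distance of any of pliers_orange, screwdriver_1, coffee_cup, tape_black, tin_tray, tub_lilac_1 from where it was at the start of the episode above 0.02 m).
It also fails if it takes over 38 s, if anything falls off the work surface, if the arm or the gripper's body presses on something with over 40 N, if the wrist force passes 120 N, or if a joint passes its speed limit or range.

## Working session

There is one attempt and no reset: what is moved stays moved. The work goes in short steps, Python scripts to look and compute and a shell command to move; the robot and the scene stay as the last step left them, time stands still between calls to the robot, and variables do not carry over. Pictures are saved under pics/ and viewed, at most 10 in all, crops included, and the job is handed in when it is done.

```bash
mkdir -p pics; python3 - <<'E'
from bench import *
import cv2,numpy as np
o=get_obs();print(o)
a=grab_frame("top");b=grab_frame("scene")
for n,i in(("top",a),("scene",b)): cv2.imwrite(f"pics/{n}0.png",i[:,:,::-1]);print(n,camera_params(n))
E
```

```text
{'clock': 0.0, 'joints': array([ 1.06190893,  0.47776488,  0.02235395,  1.55646788, -0.01152983,
        1.10935382, -0.08308609]), 'qvel': array([ 1.04947293e-03, -5.00682782e-04, -1.96214454e-04, -3.61290917e-05,
        6.44492710e-04, -1.68600219e-04, -2.76972578e-04]), 'tau': array([-4.90156999e-04, -5.96455801e+01,  1.60725642e+00, -2.81198180e+01,
        1.23822250e-02,  9.29090835e-03,  5.05998980e-05]), 'tcp_pos': array([ 0.26309   , -0.62094708,  0.2303427 ]), 'orientation': array([-3.07695568e+00, -6.25006130e-01,  7.63802472e-04]), 'contact_force': array([0.548898  , 1.14734701, 0.35813869]), 'moment': array([-0.04618393, -0.02208451, -0.00439075]), 'gripper_force': 0.0, 'grip_width': 0.08541050675127831}
top {'fx': 511.6344515965435, 'fy': 511.6344515965435, 'cx': 280.1916096600201, 'cy': 215.27304290279437, 'k1': -0.17650656530381476, 'R': array([[ 0.02169568, -0.99961223, -0.01745501],
       [-0.99459181, -0.0198064 , -0.10195512],
       [ 0.10156987,  0.0195726 , -0.99463585]]), 't': array([-0.04692158,  0.61282563,  1.65891413])}
scene {'fx': 493.00054729961266, 'fy': 493.00054729961266, 'cx': 276.55455429662857, 'cy': 209.3310141747729, 'k1': 0.040769069130211145, 'R': array([[-0.49580884, -0.86842213,  0.00407513],
       [-0.46932454,  0.26399764, -0.84263855],
       [ 0.73069013, -0.4197002 , -0.53846418]]), 't': array([0.2537412 , 0.46645419, 1.03849454])}
```

View pics/top0.png

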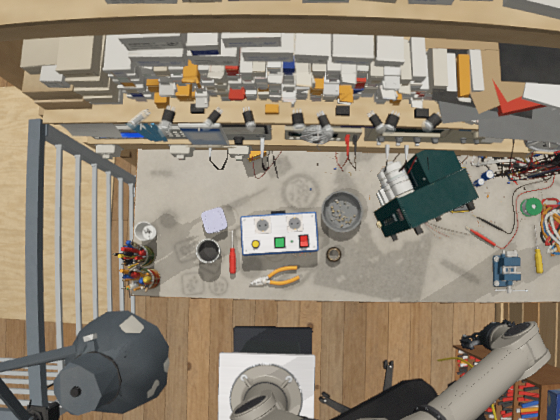

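View pics/scene0.png

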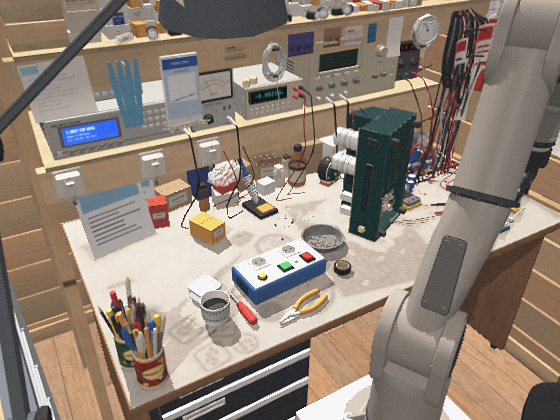

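The top view shows the box around (279,233), with the yellow button at (256,244), green key at (279,242) and red rocker at (304,241). The amplifier is at (425,190). Next I'll get the positions by casting rays.

```bash
cat > h.py <<'E'
from bench import *
import cv2,numpy as np
def ray(p,uv):
    d=np.array(uv,float)-[p['cx'],p['cy']];d/=[p['fx'],p['fy']];s=d.copy()
    for _ in range(20): s=d/(1+p['k1']*(s@s))
    R=np.array(p['R']);return -R.T@p['t'],R.T@np.array([*s,1])
def onz(p,uv,z):
    c,d=ray(p,uv);return c+d*(z-c[2])/d[2]
def blobs(img,roi,rng,amin=15):
    x0,y0,x1,y1=roi;h=cv2.cvtColor(img[y0:y1,x0:x1],cv2.COLOR_RGB2HSV)
    m=cv2.inRange(h,rng[0],rng[1])
    n,l,s,c=cv2.connectedComponentsWithStats(m)
    return [(c[i]+[x0,y0],s[i]) for i in range(1,n) if s[i,4]>=amin]
C={'yel':((22,120,120),(34,255,255)),'grn':((45,120,60),(85,255,255)),'red':((0,150,90),(6,255,255)),'blue':((100,130,60),(125,255,255))}
E
python3 - <<'E'
from h import *
for n,roi in(("top",(238,205,322,262)),("scene",(228,235,330,305))):
    i=grab_frame(n);p=camera_params(n)
    for k in('yel','grn','red'):
        for c,s in blobs(i,roi,C[k]): print(n,k,c.round(1),s,onz(p,c,.069).round(4))
    if n=="top":
        h=cv2.cvtColor(i,cv2.COLOR_RGB2HSV);m=cv2.inRange(h,*C['blue']);w=np.zeros_like(m);w[205:262,238:322]=m[205:262,238:322]
        print(cv2.boxPoints(cv2.minAreaRect(cv2.findNonZero(w))), cv2.minAreaRect(cv2.findNonZero(w)))
    for q in [(385,235),(377,200)]:
        pass
p=camera_params("top")
print([onz(p,q,.377).round(3) for q in [(374,199),(390,237),(476,203)]])
E
```

```text
top yel [255.1 243.5] [14 36  7  6 37] [0.5168 0.0438 0.069 ]
top grn [279. 242.] [37 33  9  9 81] [ 0.5234 -0.033   0.069 ]
top red [303.5 241. ] [62 30  8 12 84] [ 0.5283 -0.1115  0.069 ]
[[240.69652 214.8414 ]
 [315.61374 210.43451]
 [317.97925 250.64828]
 [243.06204 255.05518]] ((279.337890625, 232.74484252929688), (40.28330612182617, 75.04674530029297), 86.633544921875)
scene yel [262.  274.9] [31 38  7  6 28] [0.5119 0.0462 0.069 ]
scene yel [303.8 296.1] [67 54 22 16 37] [ 0.384  -0.0084  0.069 ]
scene yel [319.9 299.2] [86 59 12 11 23] [ 0.3537 -0.0385  0.069 ]
scene grn [285.  265.4] [51 26 13  9 71] [ 0.5163 -0.0298  0.069 ]
scene red [306.9 255.7] [73 17 13  8 61] [ 0.5235 -0.1076  0.069 ]
scene red [239.5 303.1] [ 9 67  6  3 16] [0.4428 0.1488 0.069 ]
[array([ 0.626, -0.288,  0.377]), array([ 0.527, -0.33 ,  0.377]), array([ 0.622, -0.566,  0.377])]
```

```bash
python3 -m jog '[{"x":0.2,"y":0.95,"jaw":-1},{"x":0.2,"y":0.95,"rz":-0.3,"jaw":-1},{"x":0.2,"y":0.95,"rz":-0.3,"jaw":-1},{"x":0.2,"y":0.95,"rz":-0.3,"jaw":-1},{"x":0.3,"y":0.95,"rz":-0.3,"jaw":-1},{"x":0.5,"y":0.85,"rz":-0.3,"jaw":-1},{"x":0.5,"y":0.85,"rz":-0.3,"jaw":-1},{"x":0.5,"y":0.85,"rz":-0.1,"jaw":-1}]'
```

```text
validation failed for argument at $[0]...
```

```bash
python3 -m jog '[{"rx":0,"ry":0,"rz":0,"x":0.2,"y":0.95,"z":0,"jaw":-1},{"rx":0,"ry":0,"rz":-0.3,"x":0.2,"y":0.95,"z":0,"jaw":-1},{"rx":0,"ry":0,"rz":-0.3,"x":0.2,"y":0.95,"z":0,"jaw":-1},{"rx":0,"ry":0,"rz":-0.3,"x":0.2,"y":0.95,"z":0,"jaw":-1},{"rx":0,"ry":0,"rz":-0.3,"x":0.3,"y":0.95,"z":0,"jaw":-1},{"rx":0,"ry":0,"rz":-0.3,"x":0.5,"y":0.85,"z":0,"jaw":-1},{"rx":0,"ry":0,"rz":-0.3,"x":0.5,"y":0.85,"z":0,"jaw":-1},{"rx":0,"ry":0,"rz":-0.1,"x":0.5,"y":0.85,"z":0,"jaw":-1}]'
```

```text
clock: 1.2
tcp_pos: [0.42, -0.1818, 0.2316]
orientation: [3.139, 0.107, 0.001]
contact_force: [1.7, -1.1, -0.7]
grip_width: -0.0001
gripper_force: 0.0
```

```bash
python3 -m jog '[{"rx":0,"ry":0,"rz":0,"x":0.3,"y":0.9,"z":0,"jaw":-1},{"rx":0,"ry":0,"rz":0,"x":0.2,"y":0.9,"z":0,"jaw":-1},{"rx":0,"ry":0,"rz":0,"x":0.1,"y":0.5,"z":0,"jaw":-1},{"rx":0,"ry":0,"rz":0,"x":0,"y":0,"z":0,"jaw":-1},{"rx":0,"ry":0,"rz":0,"x":0,"y":0,"z":0,"jaw":-1}]'
python3 - <<'E'
from h import *
p=camera_params("wrist");o=get_obs();i=grab_frame("wrist");cv2.imwrite("pics/w1.png",i[:,:,::-1])
print(o['tcp_pos'],o['orientation'],p['k1'],-np.array(p['R']).T@p['t'])
for k,z in(('yel',.0705),('grn',.0685),('red',.068)):
    for c,s in blobs(i,(0,0,560,420),C[k],150): print(k,c.round(1),s,onz(p,c,z).round(4))
E
```

```text
clock: 1.82
tcp_pos: [0.4551, -0.0464, 0.2312]
orientation: [3.139, 0.107, -0.001]
contact_force: [-0.0, -0.0, 0.4]
grip_width: 0.0003
gripper_force: 0.0
[ 0.45507711 -0.04643844  0.23117068] [ 3.13925664e+00  1.07351988e-01 -6.98012418e-04] -0.0632339681449281 [ 0.53899331 -0.04053107  0.37368986]
yel [191.4 125.4] [182 116  20  21 299] [0.5163 0.0426 0.0705]
grn [272.9 124.2] [259 110  28  29 769] [ 0.5223 -0.0351  0.0685]
red [353.4 123.6] [342 106  24  36 833] [ 0.5284 -0.1122  0.068 ]
red [140.1 167.2] [ 130  132   22   70 1173] [0.472  0.0964 0.068 ]
```

View pics/w1.png

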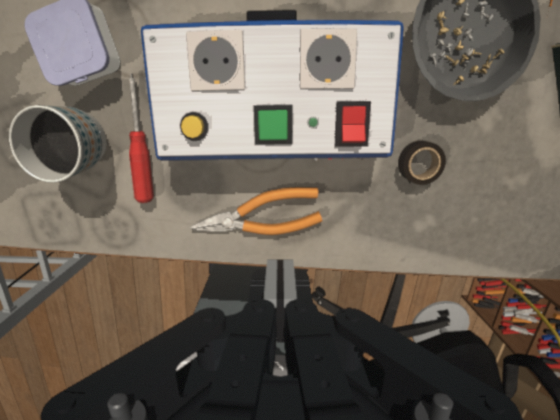

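The wrist view shows the yellow button at (191,125), the green key at (273,124) and the rocker at (353,123). The fingertips are at (280,262). The results agree with the top view to about 2 mm, so I'm going over the button now.

```bash
python3 -m jog '[{"rx":0,"ry":0,"rz":0,"x":0.34,"y":0.5,"z":-0.4,"jaw":-1},{"rx":0,"ry":0,"rz":0,"x":0.34,"y":0.5,"z":-0.8,"jaw":-1},{"rx":0,"ry":0,"rz":0,"x":0.34,"y":0.5,"z":-0.8,"jaw":-1},{"rx":0,"ry":0,"rz":0,"x":0,"y":0,"z":-0.35,"jaw":-1},{"rx":0,"ry":0,"rz":0,"x":0,"y":0,"z":0,"jaw":-1},{"rx":0,"ry":0,"rz":0,"x":0,"y":0,"z":0,"jaw":-1}]'
python3 - <<'E'
from h import *
p=camera_params("wrist");i=grab_frame("wrist");cv2.imwrite("pics/w2.png",i[:,:,::-1])
for k,z in(('yel',.0705),('grn',.0685),('red',.068)):
    for c,s in blobs(i,(0,0,560,420),C[k],150): print(k,c.round(1),s,onz(p,c,z).round(4))
print(get_obs()['tcp_pos'])
E
```

```text
clock: 2.62
tcp_pos: [0.5171, 0.0432, 0.0912]
orientation: [3.139, 0.105, 0.002]
contact_force: [-0.2, -0.4, -0.0]
grip_width: 0.0001
gripper_force: 0.0
yel [278.7 251.2] [264 241  33  21 225] [0.5207 0.0442 0.0705]
grn [409.2 253.7] [ 385  232   49   44 1833] [ 0.5231 -0.0343  0.0685]
red [528.3 250.3] [ 511  225   39   53 1664] [ 0.5294 -0.1111  0.068 ]
red [180.3 277. ] [ 167  231   29   93 2063] [0.4976 0.1036 0.068 ]
[0.51737963 0.04342543 0.09157203]
```

View pics/w2.png

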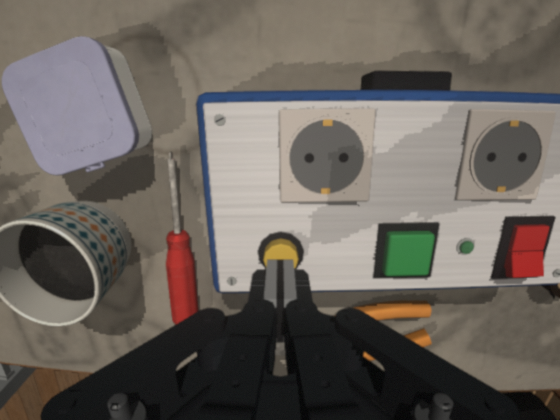

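The fingertips are centred over the button at (280,255). Pressing now.

```bash
python3 -m jog '[{"rx":0,"ry":0,"rz":0,"x":0,"y":0,"z":-0.3,"jaw":-1},{"rx":0,"ry":0,"rz":0,"x":0,"y":0,"z":-0.07,"jaw":-1},{"rx":0,"ry":0,"rz":0,"x":0,"y":0,"z":-0.04,"jaw":-1},{"rx":0,"ry":0,"rz":0,"x":0,"y":0,"z":-0.04,"jaw":-1},{"rx":0,"ry":0,"rz":0,"x":0,"y":0,"z":0,"jaw":-1}]'
python3 - <<'E'
from h import *
i=grab_frame("wrist")
for k in('grn','red'):
    for c,s in blobs(i,(360,200,560,420),C[k],50): print(k,c.round(1),s)
E
```

```text
clock: 3.3
tcp_pos: [0.5164, 0.044, 0.0646]
orientation: [3.138, 0.108, -0.001]
contact_force: [-5.7, -1.9, 16.5]
grip_width: 0.0003
gripper_force: 8.4
grn [437.4 282.9] [  48   56   60   54 2663]
red [552.8 274. ] [185  42  15  59 756]
red [429.9 253.3] [ 48  51  48   6 167]
```

A red band now shows beside the key, so the latch has tripped. Lifting and moving over the key.

```bash
python3 -m jog '[{"rx":0,"ry":0,"rz":0,"x":0,"y":0,"z":0.5,"jaw":-1},{"rx":0,"ry":0,"rz":0,"x":0,"y":0,"z":0.3,"jaw":-1},{"rx":0,"ry":0,"rz":0,"x":0.05,"y":-0.65,"z":0,"jaw":-1},{"rx":0,"ry":0,"rz":0,"x":0.05,"y":-0.65,"z":0,"jaw":-1},{"rx":0,"ry":0,"rz":0,"x":0,"y":0,"z":0,"jaw":-1},{"rx":0,"ry":0,"rz":0,"x":0,"y":0,"z":0,"jaw":-1}]'
python3 - <<'E'
from h import *
p=camera_params("wrist");i=grab_frame("wrist");cv2.imwrite("pics/w3.png",i[:,:,::-1])
for k,z in(('yel',.0705),('grn',.0775),('red',.068)):
    for c,s in blobs(i,(0,0,560,420),C[k],150): print(k,c.round(1),s,onz(p,c,z).round(4))
E
```

```text
clock: 4.1
tcp_pos: [0.5225, -0.0329, 0.1113]
orientation: [-3.139, -0.109, -0.0]
contact_force: [0.8, 0.9, -1.1]
grip_width: -0.0002
gripper_force: 0.0
yel [164.3 242.9] [151 231  27  26 322] [0.5167 0.043  0.0705]
grn [283.9 244. ] [ 262  227   43   40 1420] [ 0.5248 -0.0352  0.0775]
red [399.6 239.3] [ 383  215   36   50 1636] [ 0.529  -0.1119  0.068 ]
red [104.  266.8] [  89  221   33   89 1837] [0.4938 0.0879 0.068 ]
```

View pics/w3.png

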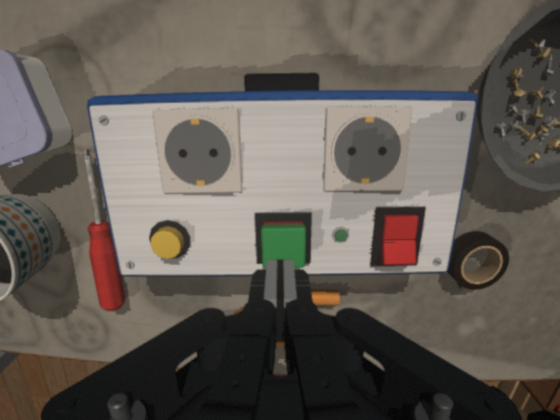

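The key at (284,245) stands up with a red band showing. The button at (167,242) has sprung back. Pressing the key.

```bash
python3 -m jog '[{"rx":0,"ry":0,"rz":0,"x":0,"y":-0.03,"z":-0.5,"jaw":-1},{"rx":0,"ry":0,"rz":0,"x":0,"y":0,"z":-0.1,"jaw":-1},{"rx":0,"ry":0,"rz":0,"x":0,"y":0,"z":-0.08,"jaw":-1},{"rx":0,"ry":0,"rz":0,"x":0,"y":0,"z":-0.07,"jaw":-1},{"rx":0,"ry":0,"rz":0,"x":0,"y":0,"z":-0.02,"jaw":-1},{"rx":0,"ry":0,"rz":0,"x":0,"y":0,"z":0,"jaw":-1}]'
```

```text
clock: 4.9
tcp_pos: [0.5228, -0.0346, 0.066]
orientation: [-3.139, -0.11, -0.001]
contact_force: [-3.1, 2.4, 7.4]
grip_width: 0.0002
gripper_force: 3.9
```

```bash
python3 -m jog '[{"rx":0,"ry":0,"rz":0,"x":0,"y":0,"z":-0.02,"jaw":-1},{"rx":0,"ry":0,"rz":0,"x":0,"y":0,"z":0,"jaw":-1},{"rx":0,"ry":0,"rz":0,"x":0,"y":0,"z":0.5,"jaw":-1},{"rx":0,"ry":0,"rz":0,"x":0,"y":0,"z":0.3,"jaw":-1},{"rx":0,"ry":0,"rz":0,"x":-0.1,"y":-0.65,"z":0,"jaw":-1},{"rx":0,"ry":0,"rz":0,"x":-0.1,"y":-0.65,"z":0,"jaw":-1},{"rx":0,"ry":0,"rz":0,"x":0,"y":0,"z":0,"jaw":-1},{"rx":0,"ry":0,"rz":0,"x":0,"y":0,"z":0,"jaw":-1}]'
python3 - <<'E'
from h import *
p=camera_params("wrist");i=grab_frame("wrist");cv2.imwrite("pics/w4.png",i[:,:,::-1])
for k,z in(('yel',.0705),('grn',.0685),('red',.068)):
    for c,s in blobs(i,(0,0,560,420),C[k],150): print(k,c.round(1),s,onz(p,c,z).round(4))
E
```

```text
clock: 5.9
tcp_pos: [0.5108, -0.1129, 0.1121]
orientation: [-3.139, -0.109, -0.001]
contact_force: [-0.2, 0.2, 0.5]
grip_width: 0.0
gripper_force: 0.0
yel [ 47.8 218.1] [ 34 203  27  30 587] [0.5165 0.0414 0.0705]
grn [161.8 216.4] [ 140  197   44   40 1592] [ 0.5225 -0.0354  0.0685]
red [281.5 214.8] [ 264  189   36   52 1755] [ 0.5289 -0.1126  0.068 ]
red [ 20.2 263.4] [   0  208   39   84 1037] [0.4787 0.0718 0.068 ]
```

View pics/w4.png

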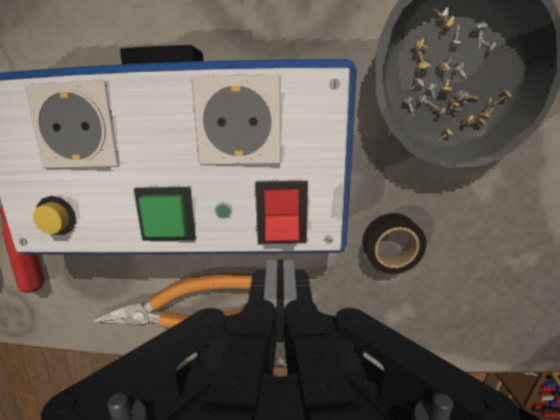

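The key at (162,216) is latched with no red band, and its ray position matches the latched height. The rocker is at (281,215) with its front half raised. Pressing that half.

```bash
python3 -m jog '[{"rx":0,"ry":0,"rz":0,"x":0.07,"y":0,"z":-0.5,"jaw":-1},{"rx":0,"ry":0,"rz":0,"x":0,"y":0,"z":-0.15,"jaw":-1},{"rx":0,"ry":0,"rz":0,"x":0,"y":0,"z":-0.05,"jaw":-1},{"rx":0,"ry":0,"rz":0,"x":0,"y":0,"z":-0.05,"jaw":-1},{"rx":0,"ry":0,"rz":0,"x":0,"y":0,"z":-0.02,"jaw":-1},{"rx":0,"ry":0,"rz":0,"x":0,"y":0,"z":0,"jaw":-1}]'
```

```text
clock: 6.7
tcp_pos: [0.5152, -0.1134, 0.0661]
orientation: [3.14, 0.108, 0.002]
contact_force: [0.0, 0.6, 1.4]
grip_width: 0.0004
gripper_force: 0.5
```

```bash
python3 -m jog '[{"rx":0,"ry":0,"rz":0,"x":0,"y":0,"z":-0.02,"jaw":-1},{"rx":0,"ry":0,"rz":0,"x":0,"y":0,"z":0,"jaw":-1}]';  python3 -m jog '[{"rx":0,"ry":0,"rz":0,"x":0,"y":0,"z":0.5,"jaw":-1},{"rx":0,"ry":0,"rz":0,"x":-0.2,"y":0,"z":0.6,"jaw":-1},{"rx":0,"ry":0,"rz":0,"x":-0.3,"y":0,"z":0.6,"jaw":-1},{"rx":0,"ry":0,"rz":0,"x":0,"y":0,"z":0,"jaw":-1},{"rx":0,"ry":0,"rz":0,"x":0,"y":0,"z":0,"jaw":-1}]'
python3 - <<'E'
from h import *
p=camera_params("wrist");i=grab_frame("wrist");cv2.imwrite("pics/w5.png",cv2.resize(i[60:270,:430,::-1],None,fx=1.8,fy=1.8))
for k,z in(('yel',.0705),('grn',.0685),('red',.068)):
    for c,s in blobs(i,(0,0,560,420),C[k],150): print(k,c.round(1),s,onz(p,c,z).round(4))
E
```

```text
clock: 6.95
tcp_pos: [0.5153, -0.1134, 0.0659]
orientation: [3.139, 0.108, 0.002]
contact_force: [-4.3, 1.5, 14.0]
grip_width: 0.0001
gripper_force: 6.7
clock: 7.58
tcp_pos: [0.4848, -0.1135, 0.1663]
orientation: [3.139, 0.108, 0.001]
contact_force: [0.2, -0.8, -0.4]
grip_width: -0.0
gripper_force: 0.0
yel [ 88.  164.6] [ 77 153  24  25 409] [0.516  0.0418 0.0705]
grn [183.8 162.2] [ 166  146   36   34 1090] [ 0.5222 -0.0352  0.0685]
red [282.5 160. ] [ 269  139   28   43 1194] [ 0.529  -0.1125  0.068 ]
red [ 52.5 207.5] [  39  164   31   79 1267] [0.4766 0.0802 0.068 ]
```

View pics/w5.png

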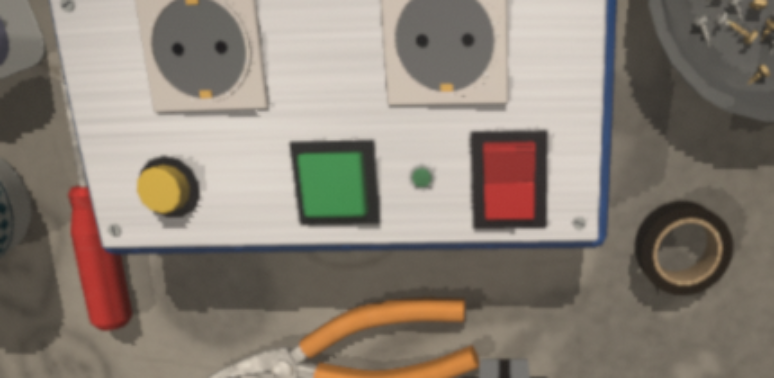

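```bash
python3 - <<'E'
import cv2
a=cv2.imread("pics/w4.png");b=cv2.imread("pics/w5.png")
print(a[186:248:3,281].tolist());print(b[130:232:5,508].tolist())
E
python3 - <<'E'
from h import *
i=grab_frame("wrist");o=cv2.imread("pics/w1.png")[:,:,::-1]
print(o[104:146:3,353].tolist());print(i[136:186:3,282].tolist())
E
```

```text
[[46, 48, 54], [46, 49, 107], [53, 57, 172], [51, 55, 169], [49, 53, 168], [50, 54, 169], [51, 55, 168], [50, 54, 168], [48, 52, 168], [48, 51, 163], [59, 64, 182], [64, 70, 204], [65, 70, 204], [62, 67, 201], [62, 67, 200], [61, 66, 198], [61, 66, 198], [61, 65, 198], [43, 46, 129], [65, 69, 74], [105, 110, 116]]
[[132, 138, 144], [48, 49, 54], [47, 49, 71], [53, 56, 155], [55, 59, 168], [50, 54, 147], [50, 53, 146], [50, 54, 146], [50, 53, 145], [49, 53, 145], [48, 52, 145], [53, 56, 175], [55, 58, 180], [54, 59, 180], [53, 57, 179], [53, 57, 178], [53, 57, 179], [52, 56, 178], [40, 42, 76], [47, 49, 54], [115, 120, 125]]
[[58, 53, 50], [180, 60, 56], [192, 63, 58], [192, 63, 58], [190, 60, 56], [190, 62, 57], [186, 60, 56], [215, 80, 73], [228, 85, 77], [229, 85, 78], [228, 84, 77], [228, 84, 78], [190, 69, 64], [60, 44, 41]]
[[55, 50, 49], [137, 54, 51], [179, 62, 58], [147, 53, 50], [146, 54, 49], [146, 53, 49], [146, 53, 49], [146, 53, 49], [142, 53, 50], [181, 58, 53], [180, 58, 54], [179, 57, 53], [179, 56, 52], [179, 56, 53], [178, 56, 52], [125, 48, 45], [47, 42, 42]]
```

Both rocker halves changed shade, a bright edge now shows at the rear, and the press ended on a hard stop at the "on" height. The key is still latched and the button is up.

```bash
python3 -c "
from bench import r
print(r.hand_in())"
```

```text
the job is handed in; nothing more can be done
None
```

I tripped the latch with the test button, pressed the reset key back in, then switched the rocker on, and handed the job in at about 7.6 s. The last picture agrees: key latched, button up, rocker over, box unmoved. The hand-in gave no verdict.

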